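Seat a miniature frame in the pinning jig, clamp it and key the interlock

ROBOT

A 7-joint arm with a two-finger parallel gripper is mounted at the origin on the work surface. World frame = base frame: x ahead of the robot, y to its left, z up, the work surface at z = 0. Lengths are in m, angles in rad, forces in N, time in s.
With the tool pointing down it reaches from about 0.4 to 0.875 m from the base axis. Payload 19.3 kg.
Tool frame: the origin (TCP) lies where the fingers leave the gripper's body, on its centre line; the fingertips stand bot.tip_reach ahead of it and the grasp point (between the pads) lies 54 mm ahead of it (bot.tip_reach is the distance from the TCP to the fingertips, in m); z points along the fingers, y is the line along which they close (so a half turn about z gives the same grasp; the last joint's range is limited). The gripper opens to 85 mm and grips with 20 to 120 N. Pads are 22 mm wide; open, the fingers measure 114 mm over their backs; the gripper's body (76 mm by 85 mm) begins 54 mm behind the grasp point. The pads swing forward as they close: fully open they stand 13 mm farther back than shut.
Start: joints at [1.194, 0.521, -0.036, 1.599, 0.021, 1.021, -0.113], TCP at [0.189, -0.596, 0.304] pointing down, gripper open.
Joint ranges: [-2.91, 2.91], [-0.3, 2.13], [-1.5, 1.42], [0.17, 2.43], [-1.26, 4.41], [0.16, 1.93], [-2.52, 2.52]. Speed limits (rad/s): [1.89, 1.89, 2.39, 2.39, 3.01, 3.01, 3.01].

INTERFACE

Orientations are given as [roll, pitch, yaw] about the fixed x, y, z axes, in that order (R = Rz(yaw) Ry(pitch) Rx(roll)).
In Python, from workcell import bot gives the robot as it stands. The module is installed in compiled form; this text tells all that it offers.
- The arm moves only by the shell command python3 -m jog 'ROWS' [FORCE]. ROWS is JSON, a list that holds one entry, the list of rows, each a list of 7 numbers: the shift along the tool's x, y, z in mm, then the turn, a rotation vector about the tool's x, y, z in rad, then the opening, from 0 (shut) to 1 (fully open). In form: [[[tx, ty, tz, wx, wy, wz, fingers], ...]]. A call has 1 to 5 rows; each row shifts and turns the commanded pose from where the row before left it, along the tool's axes as they then stand; what a row does not reach is not made up. A row lasts 1/10 s, in which the tool goes at most 50 mm and 8.59 degrees, less where a joint would pass 70% of its speed; a pose out of reach is approached as far as the arm can. A call is refused whole if a number of a shift passes 50 or a number of a turn 0.15, either way. A call with a gripper value outside its range is refused whole. The fingers move at their own pace and stop on an object; FORCE is the grip in N (left out, the last holds). Time passes only in rows, so rows that do not move let the fingers close. It gives the time, the measured TCP pose, the force, the opening and the grip force at its end, in the units of the state.
- bot.observe(): the state, without advancing time (a new reading comes with each control period).
- bot.grab_frame(name): name is "scene" or "top" or "wrist"; returns a dict with "img" (384x512x3 uint8, red, green, blue), "intrinsics" (3x3 intrinsics, pixels), "k1" (the pictures are not rectified: a ray, as slopes to the right and down, at radius r is drawn at 1 + k1 r^2 times it, then the intrinsics apply), "R" (3x3) and "t" (3): a world point X has camera coordinates R X + t; the wrist camera has in their place "tool_from_camera" (4x4, takes a point from camera to tool coordinates, whose origin is the TCP and whose axes are the flange's). Camera axes: x right, y down, z forward; pixel columns grow to the right and rows downward; lengths in m; the calibration is good to about 2 mm. A picture is of the moment at which its call begins: read the wrist's pose just before it. There is no depth.
- bot.job_done(): hands the job in; it is judged then, once.
Trained networks look in a picture, given as the dict that the camera call returned (one of the last four; its "shot" number tells which), for a name from the list of things; names that differ only in an ending like _2 or _b are one class to them, and where a whole thing is asked for, a point or a joint stands for the part that bears it (a point fixed in the world has none). Each returns a list of dicts, best first, with "conf" (0 to 1); they miss things now and then, are a little off and sometimes report something else, mostly with a low value. They report only what shows in the picture. A call takes as long as a camera call. They do not tell look-alikes from the thing itself.
- bot.trace(query, picture): "region" (384x512 bool, what is visible of it).
- bot.spot_point(query, picture): "xyz" ([x, y, z] in m, in world coordinates, good to about 4 mm: a listed point, or the origin of a listed thing).
The state is a dict: "clock": time; "qpos": joint angles; "qd": joint speeds; "joint_efforts": joint torques, N m; "position": TCP position; "tool_rot": TCP orientation; "force": force on the tool from outside, world axes, zero at the start; "moment": the same for the moment, N m; "grip_width": finger opening in m; "finger_force": force on a finger pad.
Only numpy, scipy, OpenCV 4.12 (cv2) and the standard library are available. Lean on these libraries where they do the work, as an engineer would, in place of code of your own. Each camera call takes 0.05 s, during which the arm holds its last target. There are 200 camera calls.

TASK

Put the little maroon picture frame, picture side up, into the nest of the pinning jig and push it down past the two sprung catches until you feel it sitting fully down and flat on the nest floor. Only then swing the red-handled hold-down bail closed over it, and last push the red key's steel tongue straight down into the slot of the yellow interlock box until its shoulder rests on the box. Let go of everything, and leave the paint pots where they stand.

Things in the scene. Friction and masses are not known exactly. Their poses are not given: they have to be found in the camera images.
- jig: Fixed frame-pinning jig: plywood base 160 x 190 x 24 mm with a nest on top, a hinged steel bail, and a yellow interlock box beside the base. Origin on the table under the nest centre; its x axis points away from the robot towards the hinge, y to the side of the yellow box, z up. Position and yaw vary.
- nest (a point): Centre of the nest floor, 24 mm above the table, axes as jig. Takes the frame with its 104 mm length along jig y, either way round, 2 mm clearance on every side. Corner guides rise 14 mm above the floor, then flare outward up to 21 mm; between them both long sides are open over 72 mm for fingers. A seated frame's top face is 44 mm above the table.
- catch_l (a joint): Travel (m, 0 = out, grows as pushed outward) of the white nylon ball catch at the nest's end jig y = +52 mm. A ball sticks 2 mm into the frame's path, at mid-width of each end. A frame lowered in rests on them 5 to 9 mm proud, maybe aslant, does not sink by its own weight, and needs 6 to 14 N pushed down on its middle to snap past; then it stops hard on the floor.
- catch_r (a joint): The same sprung ball catch at the other end of the nest, jig y = -52 mm.
- frame: Miniature picture frame, maroon rails with cream rosettes, lying loose on the table, picture side up. 60 mm (its x) by 104 mm (its y) by 20 mm thick; rails 10 mm wide; the picture panel inside, 40 x 84 mm, is 17 mm above the underside. Origin at the centre of the underside, z up. About 0.15 kg. Can be gripped across its 60 mm width.
- bail (a joint): Angle of the hold-down bail, rad: 0 is closed (level, over the nest), growing as it opens upward and away from the robot; starts at 1.65 to 1.88, just past upright. Stiff hinge: it stays where it is left; 2 to 4 N at the handle moves it. It closes to 0 only over a fully seated frame: its two rubber pads then stand just over the frame's end rails.
- bail_hinge (a point): Point on the bail's hinge axis, midway between the two hinge blocks: 85 mm from the nest centre along the jig's x, 60 mm above the table. The axis runs along the jig's y. Its own axes turn with the bail.
- bail_handle (a point): Middle of the bail's red round handle bar, 14 mm thick, 160 mm long, parallel to the hinge axis (jig y) and 170 mm from it. Side rods 10 mm thick join its ends, 80 mm either side of this point. Closed, the bar lies on the robot's side of the nest (jig x = -85 mm), 60 mm above the table.
- key: Red key with a steel tongue, upright in a loose slot of a wooden stand (60 x 70 x 36 mm, the shoulder resting on its top). Origin at the centre of the tongue's lower end, z up. Tongue 5 mm thick (x), 18 wide (y), 30 long; above it the red grip, 14 mm thick (x), 40 wide (y), from 30 to 66 mm above the origin; its underside is the shoulder. 0.08 kg.
- slot (a point): Centre of the slot mouth in the top of the yellow interlock box (46 x 50 x 50 mm high), 50 mm above the table, at jig x = -35, y = +125 mm. Axes as jig. The slot is 7 mm (jig x) by 20 mm (jig y), 34 mm deep, with a 3 mm chamfer at the mouth. The key goes in either way round.
- pot_red: Paint tin with cream label, 60 mm across, 65 mm high; origin at the centre of its underside. Bystander.
- pot_violet: Paint tin with violet label, 60 mm across, 65 mm high; origin at the centre of its underside. Bystander.
- jar_green: Green paint jar, 52 mm across, 55 mm high; origin at the centre of its underside. Bystander.
Things that resemble listed ones, but are neither listed nor needed, are in the scene too. What is meant by the key is not black, and is the smaller of those in its own colour. Of the things that look like the frame, the larger one is meant.

How it is judged:
By the outcome, as a careful person would: the job done as asked, in the order asked, and still so for the second after the job is handed in, with the robot touching nothing.
It also fails if it takes over 72 s, if anything falls off the work surface, if the arm or the gripper's body presses on something with over 40 N, if the wrist force passes 120 N, or if a joint passes its speed limit or range.

## Working session

There is one attempt and no reset: what is moved stays moved. The work goes in short steps, Python scripts to look and compute and a shell command to move; the robot and the scene stay as the last step left them, time stands still between calls to the robot, and variables do not carry over. Pictures are saved under pics/ and viewed, at most 10 in all, crops included, and the job is handed in when it is done.

```bash
mkdir -p pics
cat > h.py <<'E'
import numpy as np, cv2
from workcell import bot
from scipy.spatial.transform import Rotation as Ro
def tool():
    s=bot.observe(); return np.array(s["position"]), Ro.from_euler('xyz',s["tool_rot"]).as_matrix(), s
def cam(p):
    if "R" in p: return np.array(p["R"]),np.array(p["t"])
    return None
def wristcam(pos,R,p):
    T=np.eye(4);T[:3,:3]=R;T[:3,3]=pos
    C=np.linalg.inv(T@np.array(p["tool_from_camera"])); return C[:3,:3],C[:3,3]
def proj(X,p,Rt=None):
    R,t=Rt or cam(p); c=R@np.array(X)+t; s=c[:2]/c[2]; s=s*(1+p["k1"]*(s@s)); K=np.array(p["intrinsics"]); return K[:2,:2]@s+K[:2,2]
def unproj(uv,z,p,Rt=None):
    R,t=Rt or cam(p);K=np.array(p["intrinsics"])
    s=cv2.undistortPoints(np.array([[uv]],float),K,np.array([p["k1"],0,0,0,0.]))[0,0]
    d=R.T@np.r_[s,1]; o=-R.T@t; return o+d*(z-o[2])/d[2]
def save(p,n,crop=None,f=1):
    im=p["img"][...,::-1]
    if crop: im=im[crop[1]:crop[3],crop[0]:crop[2]]
    cv2.imwrite("pics/"+n,cv2.resize(im,None,fx=f,fy=f,interpolation=cv2.INTER_CUBIC))
E
python3 - <<'E'
from h import *
s=bot.observe();print(s,bot.tip_reach)
P={n:bot.grab_frame(n) for n in("scene","top")}
cv2.imwrite("pics/a.png",np.vstack([P[n]["img"][...,::-1] for n in P])[:, :]) 
save(P["top"],"top.png",None,1.5);save(P["scene"],"scene.png",None,1.5)
for n,p in P.items():
    for q in("frame","key","nest","slot","bail_handle","bail_hinge","jig","pot_red","pot_violet","jar_green"):
        for d in bot.spot_point(q,p):
            print(n,q,round(d["conf"],2),np.round(d["xyz"],3),np.round(proj(d["xyz"],p)))
E
```

```text
{'clock': 0.0, 'qpos': array([ 1.19378993,  0.52203533, -0.03629451,  1.59998972,  0.02119113,
        1.02109578, -0.11281073]), 'qd': array([-6.59208628e-04, -1.18515978e-03, -7.69448988e-04,  1.41981165e-03,
        5.09445564e-05, -1.13478441e-03,  1.14277482e-03]), 'joint_efforts': array([ 2.64591232e-03, -9.27090955e+01,  1.98136993e+00, -3.69924760e+01,
        1.79826259e-02,  8.30816425e-03,  3.03077934e-05]), 'position': array([ 0.18864037, -0.59559189,  0.30331932]), 'tool_rot': array([-3.14045265e+00,  9.00392310e-05,  3.06752252e-01]), 'force': array([-0.56590878,  0.3946036 ,  0.51056136]), 'moment': array([-0.01796028,  0.00757673,  0.02044137]), 'finger_force': 0.0, 'grip_width': 0.08496939387523791} 0.0726
scene frame 0.85 [ 0.454 -0.309 -0.003] [171. 182.]
scene frame 0.51 [ 0.309 -0.286  0.001] [205. 156.]
scene key 0.93 [ 0.378  0.318 -0.002] [404. 233.]
scene key 0.53 [0.544 0.22  0.001] [345. 267.]
scene nest 0.96 [ 0.536 -0.039  0.024] [242. 222.]
scene slot 0.92 [0.522 0.085 0.047] [292. 228.]
scene bail_handle 0.88 [ 0.658 -0.062  0.223] [197. 184.]
scene bai
[... 311 characters left out ...]
0.]
top frame 0.62 [ 0.31  -0.284 -0.002] [368. 267.]
top key 0.89 [0.379 0.318 0.002] [130. 278.]
top key 0.65 [0.54  0.216 0.002] [164. 209.]
top key 0.53 [0.479 0.317 0.01 ] [126. 238.]
top nest 0.57 [ 0.535 -0.04   0.024] [260. 195.]
top slot 0.75 [0.52  0.084 0.052] [213. 205.]
top bail_handle 0.8 [ 0.659 -0.061  0.224] [262. 115.]
top bail_hinge 0.64 [ 0.538 -0.041 -0.   ] [260. 196.]
top jig 0.6 [ 0.538 -0.042  0.001] [261. 195.]
top pot_red 0.7 [ 0.536 -0.042  0.025] [261. 194.]
top pot_red 0.58 [ 0.652 -0.248 -0.001] [328. 145.]
top pot_red 0.33 [0.479 0.318 0.01 ] [126. 238.]
top pot_violet 0.9 [ 0.676 -0.358 -0.002] [364. 131.]
top jar_green 0.89 [ 0.671  0.281 -0.004] [136. 167.]
```

View pics/top.png

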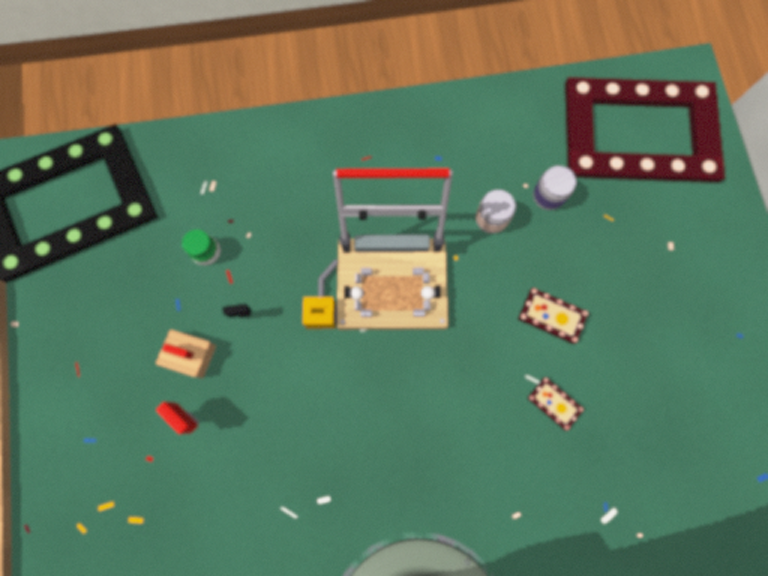

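View pics/scene.png

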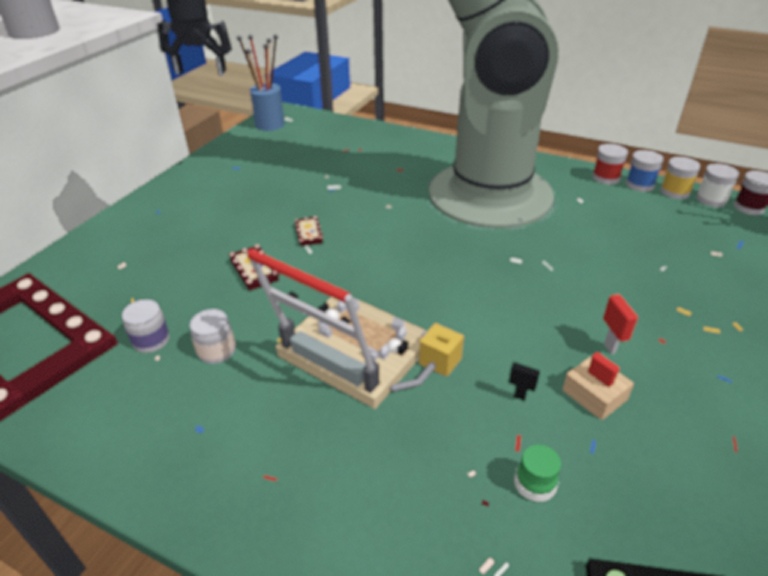

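Run:
```python
from h import *
P={n:bot.grab_frame(n) for n in("scene","top")}
t=P["top"]["img"][...,::-1];s=P["scene"]["img"][...,::-1]
a=cv2.resize(t[180:300,330:410],(400,600),interpolation=3);b=cv2.resize(s[190:280,360:430],(400,514),interpolation=3)
b=np.vstack([b,np.zeros((86,400,3),np.uint8)])
cv2.imwrite("pics/crop.png",np.hstack([a,b]))
def rect(reg,z,p):
    c=max(cv2.findContours(reg.astype(np.uint8),0,1)[0],key=cv2.contourArea)
    w=np.array([unproj(q[0],z,p)[:2]*1000 for q in c],np.float32)
    r=cv2.minAreaRect(w); return np.round(r[0]),np.round(r[1],1),round(r[2],1)
for q,z in(("frame",.02),("key",.072)):
  for n in P:
    for d in bot.trace(q,P[n])[:4]:
        print(n,q,round(d["conf"],2),d["region"].sum(),rect(d["region"],z,P[n]))
# bail handle red bar
for n in P:
    hsv=cv2.cvtColor(P[n]["img"],cv2.COLOR_RGB2HSV)
    m=((hsv[...,0]<8)|(hsv[...,0]>174))&(hsv[...,1]>170)&(hsv[...,2]>130)
    k,l,st,ce=cv2.connectedComponentsWithStats(m.astype(np.uint8))
    for i in range(1,k):
        if st[i,4]>25: print(n,st[i],ce[i],rect(l==i,.225,P[n]))
```

```text
scene frame 0.88 405 (array([ 476., -315.]), array([124. ,  31.7]), 51.5)
scene frame 0.67 307 (array([ 320., -275.]), array([102.9,  48.8]), 40.4)
scene frame 0.47 6476 (array([ 541., -119.]), array([467.7, 199.2]), 84.9)
top frame 0.87 656 (array([ 307., -279.]), array([83.6, 50.7]), 34.8)
top frame 0.75 1010 (array([ 452., -308.]), array([109. ,  66.5]), 55.6)
top frame 0.3 6668 (array([624., -33.]), array([249.8, 315. ]), 77.5)
scene key 0.76 626 (array([392., 322.]), array([140.2,  48.2]), 7.7)
scene key 0.66 363 (array([567., 222.]), array([63.5, 39.4]), 4.6)
scene key 0.55 43 (array([582.,  34.]), array([24.3, 13.1]), 25.0)
scene key 0.53 330 (array([498., 317.]), array([40.8, 56.8]), 84.7)
top key 0.88 344 (array([379., 319.]), array([64.7, 32.1]), 39.1)
top key 0.67 142 (array([481., 312.]), array([53.9, 15.6]), 64.1)
top key 0.42 162 (array([534., 213.]), array([44.4, 24.9]), 81.1)
scene [166 166  64  33 331] [197.74622356 183.16314199] (array([656., -67.]), array([160.6,  14.1]), 80.5)
scene [407 198  17  28 188] [415.96808511 210.59042553] (array([564., 319.]), array([69. , 21.8]), 19.6)
scene [395 236  17  21 106] [403.69811321 244.29245283] (array([652., 315.]), array([41.1, 18.1]), 35.0)
top [225 112  74   6 373] [261.76675603 114.97587131] (array([660., -61.]), array([155.7,  11.6]), 81.2)
top [109 230  17   8  76] [116.96052632 233.36842105] (array([454., 259.]), array([32.3,  9. ]), 62.8)
top [105 269  21  20 205] [115.07317073 278.30731707] (array([368., 267.]), array([45.8, 15.1]), 39.1)
```

View pics/crop.png

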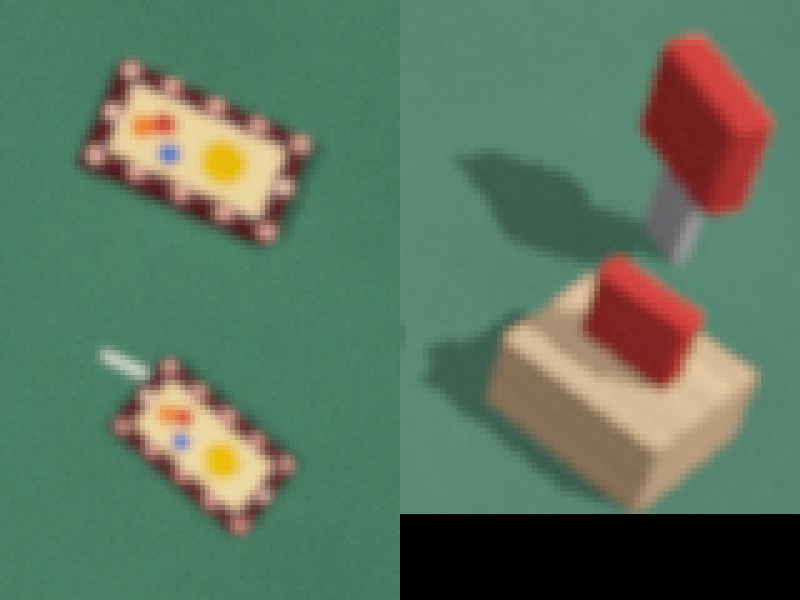

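The larger, upper one at top px (366,210), about 106x65 mm, is the frame; the lower one at (368,267), about 84x51, is the look-alike. The key is the smaller red one, in the wooden stand at top px (117,233). The red one at (115,278) is bigger and stands outside the stand, and the one at (160,207) is black. Going to look at the frame from above.

```bash
python3 -m jog '[[[42,-24,0,0,0,0,1],[42,-24,0,0,0,0,1],[42,-24,0,0,0,0,1],[42,-24,0,0,0,0,1],[42,-24,0,0,0,0,1]]]' 60; python3 -m jog '[[[42,-24,0,0,0,0,1],[42,-24,0,0,0,0,1],[42,-24,0,0,0,0,1],[0,0,0,0,0,0,1]]]'; python3 -m jog '[[[0,0,10,0,0,-0.133,1],[0,0,10,0,0,-0.133,1],[0,0,10,0,0,-0.133,1],[0,0,10,0,0,-0.133,1],[0,0,10,0,0,-0.133,1]]]'; python3 -m jog '[[[0,0,0,0,0,0,1],[0,0,0,0,0,0,1]]]'
cat >> h.py <<'E'
def go(x,y,yaw=None,z=None):
    """remaining shift in tool axes (mm) and turn about tool z"""
    p,R,s=tool(); yw=np.arctan2(R[1,0],R[0,0])
    d=np.array([x-p[0],y-p[1],(z-p[2]) if z else 0])
    dy=0 if yaw is None else (yaw-yw+np.pi)%(2*np.pi)-np.pi
    print("t",round(s["clock"],2),"pos",np.round(p*1000,1),"yaw",round(yw,3),"shift",np.round(R.T@d*1000,1),"wz",round(-dy,3),"F",np.round(s["force"],1),"w",round(s["grip_width"]*1000,1),"rp",np.round(R[:,2],3))
def rect(reg,z,p,Rt=None):
    c=max(cv2.findContours(reg.astype(np.uint8),0,1)[0],key=cv2.contourArea)
    w=np.array([unproj(q[0],z,p,Rt)[:2]*1000 for q in c],np.float32)
    r=cv2.minAreaRect(w); return np.round(r[0],1),np.round(r[1],1),round(r[2],2)
def wshot():
    pos,R,s=tool(); p=bot.grab_frame("wrist"); return p,wristcam(pos,R,p)
E
python3 - <<'E'
from h import *
go(.453,-.309,np.radians(55.6))
p,Rt=wshot(); save(p,"w1.png",None,1.2)
for d in bot.trace("frame",p)[:2]: print(d["conf"],d["region"].sum(),rect(d["region"],.02,p,Rt))
for d in bot.spot_point("frame",p)[:2]: print(d["conf"],d["xyz"])
E
```

```text
clock: 1.9
position: [0.3537, -0.4165, 0.3041]
tool_rot: [3.141, -0.0, 0.307]
force: [1.0, -0.7, -0.3]
grip_width: 0.0856
finger_force: 0.0
clock: 2.3
position: [0.4554, -0.3058, 0.304]
tool_rot: [-3.14, -0.003, 0.315]
force: [-1.1, -1.2, -1.1]
grip_width: 0.0855
finger_force: 0.0
clock: 2.8
position: [0.4511, -0.3114, 0.2536]
tool_rot: [3.141, -0.0, 0.977]
force: [-0.5, 0.1, -0.7]
grip_width: 0.0852
finger_force: 0.0
clock: 3.0
position: [0.451, -0.3115, 0.2541]
tool_rot: [-3.141, -0.0, 0.967]
force: [0.1, 0.5, -0.2]
grip_width: 0.0853
finger_force: 0.0
t 3.0 pos [ 451.  -311.5  254.1] yaw 0.967 shift [3.2 0.2 0. ] wz -0.003 F [ 0.1  0.5 -0.2] w 85.3 rp [-0.  0. -1.]
0.59 3597 (array([ 314.1, -282.8]), array([84.6, 48.6]), 38.15)
0.57 7083 (array([ 455.8, -312.9]), array([104.3,  59.6]), 56.08)
0.82 [0.3025, -0.2825, -0.0004]
0.66 [0.456, -0.3109, 0.0015]
```

```bash
python3 -m jog '[[[2,4.5,0,0,0,-0.012,1],[0,0,40,0,0,0,1],[0,0,40,0,0,0,1],[0,0,40,0,0,0,1],[0,0,0,0,0,0,1]]]'
python3 - <<'E'
from h import *
go(.4557,-.3125,np.radians(56.1),.077)
E
```

```text
clock: 3.65
position: [0.4545, -0.311, 0.1301]
tool_rot: [-3.135, 0.0, 0.984]
force: [-0.4, -0.7, 0.1]
grip_width: 0.0854
finger_force: 0.0
t 3.65 pos [ 454.5 -311.   130.1] yaw 0.984 shift [-0.6  2.2 53.1] wz 0.005 F [-0.4 -0.7  0.1] w 85.4 rp [-0.006  0.003 -1.   ]
```

View pics/w1.png

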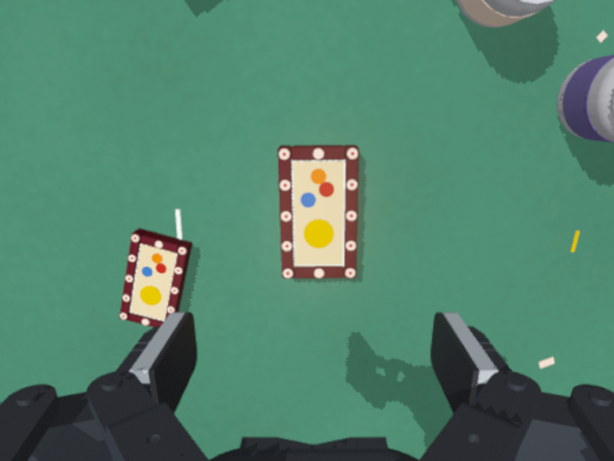

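The wrist view shows the large frame upright at px (318,213), with the look-alike clear at (155,277) and the pots clear at upper right. Descending to grip.

```bash
python3 -m jog '[[[0,2,30,0,0,0,1],[0,0,21,0,0,0,1],[0,0,0,0,0,0,1]]]'; python3 -m jog '[[[0,0,0,0,0,0,0],[0,0,0,0,0,0,0],[0,0,0,0,0,0,0],[0,0,0,0,0,0,0],[0,0,0,0,0,0,0]]]' 60;python3 -m jog '[[[0,0,0,0,0,0,0],[0,0,0,0,0,0,0]]]'; python3 -m jog '[[[0,0,-10,0,0,0,0],[0,0,-30,0,0,0,0],[0,0,-40,0,0,0,0],[0,0,-40,0,0,0,0],[0,0,0,0,0,0,0]]]';  python3 - <<'E'
from h import *
go(.536,-.040,np.radians(80.8),.2)
E
```

```text
clock: 3.95
position: [0.4576, -0.3131, 0.0826]
tool_rot: [-3.14, 0.0, 0.984]
force: [0.4, -0.5, 0.0]
grip_width: 0.0856
finger_force: 0.0
clock: 4.45
position: [0.4583, -0.3137, 0.0854]
tool_rot: [3.139, 0.0, 0.984]
force: [-4.2, 2.9, 20.4]
grip_width: 0.057
finger_force: 59.2
clock: 4.65
position: [0.4583, -0.3138, 0.0854]
tool_rot: [3.139, 0.0, 0.983]
force: [-4.9, 4.1, 20.3]
grip_width: 0.0569
finger_force: 59.3
clock: 5.15
position: [0.4593, -0.3144, 0.209]
tool_rot: [3.133, -0.0, 0.983]
force: [0.6, -1.2, -1.5]
grip_width: 0.057
finger_force: 64.4
t 5.15 pos [ 459.3 -314.4  209. ] yaw 0.983 shift [270.9 -88.3   8.3] wz -0.427 F [ 0.6 -1.2 -1.5] w 57.0 rp [ 0.007 -0.005 -1.   ]
```

```bash
python3 -m jog '[[[40,-13,0,0,0,0,0],[40,-13,0,0,0,0,0],[40,-13,0,0,0,0,0],[30,-15,-10,0,0,0,0],[0,0,-20,0,0,-0.13,0]]]'; python3 -m jog '[[[0,0,-10,0,0,-0.13,0],[0,0,0,0,0,-0.13,0],[0,0,0,0,0,-0.037,0],[0,0,0,0,0,0,0],[0,0,0,0,0,0,0]]]';  python3 - <<'E'
from h import *
go(.536,-.040,np.radians(80.8),.2)
p,Rt=wshot(); save(p,"w2.png",None,1.5)
print(np.round(p["tool_from_camera"],3))
for q in("nest","slot","bail_hinge","jig","bail_handle","frame"):
  for d in bot.spot_point(q,p)[:2]: print(q,round(d["conf"],2),np.round(d["xyz"],4),proj(d["xyz"],p,Rt))
E
```

```text
clock: 5.65
position: [0.4961, -0.1532, 0.2332]
tool_rot: [-3.14, -0.001, 1.12]
force: [0.0, -1.0, -1.4]
grip_width: 0.0568
finger_force: 64.4
clock: 6.15
position: [0.4956, -0.1586, 0.2433]
tool_rot: [3.141, 0.0, 1.409]
force: [0.0, 0.5, -1.9]
grip_width: 0.0566
finger_force: 64.4
t 6.15 pos [ 495.6 -158.6  243.3] yaw 1.409 shift [123.6  20.7  43.3] wz -0.001 F [ 0.   0.5 -1.9] w 56.6 rp [ 0. -0. -1.]
[[-0.    -0.954 -0.298  0.076]
 [ 1.    -0.     0.     0.001]
 [-0.    -0.298  0.954 -0.07 ]
 [ 0.     0.     0.     1.   ]]
nest 0.8 [ 0.5357 -0.043   0.0242] [286.8452389   35.37714464]
jig 0.8 [ 0.535  -0.0361  0.0015] [282.87923896  31.30581256]
frame 0.71 [ 0.4978 -0.1584  0.1576] [264.07780383 250.12805726]
frame 0.69 [ 0.3018 -0.2832 -0.0018] [106.00192742 313.02455488]
```

View pics/w2.png

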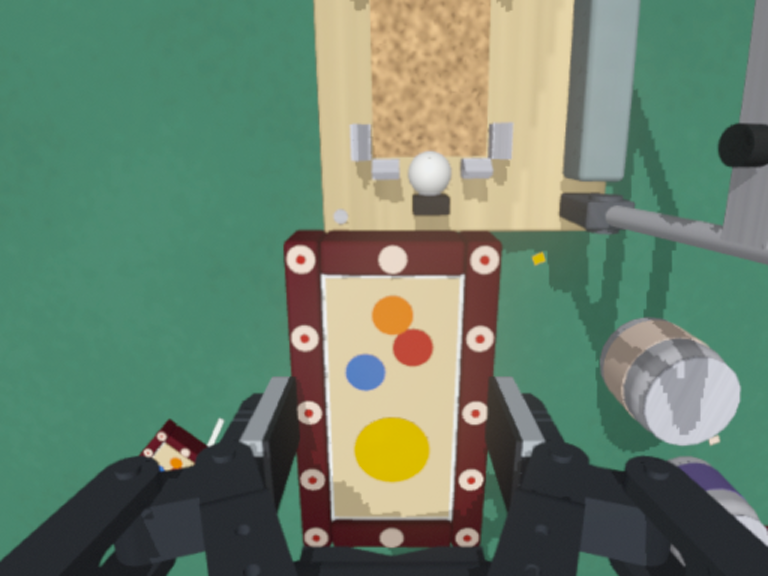

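The held frame sits square between the fingers (rosettes at px (300,259) to (467,538)). The near half of the nest shows at the top, with cork from x=371 to 489 and the white ball at (430,173). Rising to see the whole nest.

```bash
python3 -m jog '[[[0,0,-40,0,0,0,0],[0,0,-40,0,0,0,0],[-20,20,-30,0,0,0,0],[0,0,0,0,0,0,0],[0,0,0,0,0,0,0]]]';  python3 - <<'E'
from h import *
go(.536,-.040,np.radians(80.8),.2)
p,Rt=wshot(); save(p,"w3.png",(150,0,450,230),2.6)
zt=tool()[0][2]-.0857+.02
for q in("nest","slot","jig","bail_handle","frame"):
  for d in bot.spot_point(q,p)[:2]: print(q,round(d["conf"],2),np.round(d["xyz"],4),proj(d["xyz"],p,Rt))
# frame edges
hsv=cv2.cvtColor(p["img"],cv2.COLOR_RGB2HSV)
for d in bot.trace("frame",p)[:2]: print(d["conf"],d["region"].sum(),rect(d["region"],zt,p,Rt))
E
```

```text
clock: 7.0
position: [0.5123, -0.1817, 0.3529]
tool_rot: [3.141, 0.0, 1.41]
force: [-0.2, -0.0, -3.4]
grip_width: 0.0566
finger_force: 65.3
t 7.0 pos [ 512.3 -181.7  352.9] yaw 1.41 shift [143.6   0.7 152.9] wz -0.0 F [-0.2 -0.  -3.4] w 56.6 rp [ 0. -0. -1.]
nest 0.6 [ 0.5331 -0.0448  0.0236] [259.10513589  34.48499698]
jig 0.62 [ 5.378e-01 -3.770e-02  2.000e-04] [262.25851466  30.64548835]
jig 0.33 [ 0.6478 -0.2441 -0.0008] [371.10107204 187.49752761]
frame 0.87 [ 0.5112 -0.18    0.2657] [257.34145633 247.29415585]
frame 0.8 [ 0.3034 -0.2826 -0.0021] [124.03554816 251.99315285]
0.73 27612 (array([ 512.6, -181.9]), array([106.8,  60.3]), 80.52)
0.7 1965 (array([ 453.2, -165.2]), array([29.7, 15.8]), 39.61)
```

View pics/w3.png

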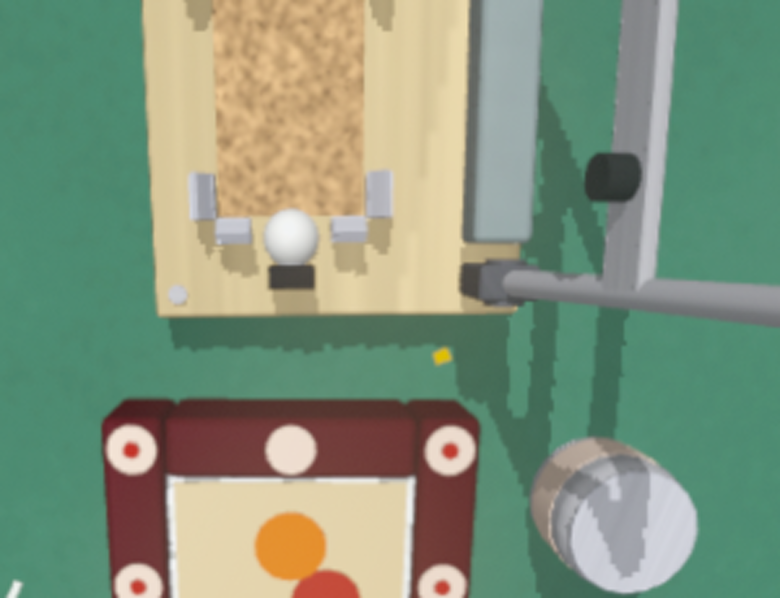

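Run:
```python
from h import *
p,Rt=wshot()
f=lambda x,y:np.array([x/2.6+150,y/2.6])
U=lambda x,y:unproj(f(x,y),.024,p,Rt)[:2]*1000
lt,lb,rt,rb=U(214,30),U(216,214),U(363,30),U(364,214)
print(lt,lb,rt,rb,np.linalg.norm(lb-rb))
for a,b in((lb,lt),(rb,rt)): d=b-a;print(np.degrees(np.arctan2(d[1],d[0])))
d=lb-rb
bl,br=U(158,316),U(517,314);bt=U(143,10)
print(bl,br,np.linalg.norm(bl-br),np.degrees(np.arctan2(*(br-bl)[::-1])), np.degrees(np.arctan2(*(bt-bl)[::-1])))
for yaw in(-9.2,-8.8):
    c,s=np.cos(np.radians(yaw)),np.sin(np.radians(yaw)); ex=np.array([c,s]);ey=np.array([-s,c])
    mid=(lb+rb)/2; print(yaw,"from end54",mid+54*ey,"from corner bl",bl+80*ex+95*ey)
    hp=np.array([.6585,-.0615])*1000; print("bar y", (hp-mid)@ey, (hp-mid)@ex)
# ball centre on ~z .04?
t=bot.grab_frame("top")
hsv=cv2.cvtColor(t["img"],cv2.COLOR_RGB2HSV)
m=(hsv[...,1]<60)&(hsv[...,2]>185);m[:160]=0;m[230:]=0;m[:,:215]=0;m[:,310:]=0
k,l,st,ce=cv2.connectedComponentsWithStats(m.astype(np.uint8))
for i in range(1,k):
    if st[i,4]>15: print(st[i],unproj(ce[i],.034,t)*1000)
```

```text
[507.82042515 -17.02115634] [495.65696228 -88.6231689 ] [568.0604725  -26.73386001] [558.38222095 -98.7255758 ] 63.53358718522657
80.35886041565223
82.34331193246653
[ 462.51645456 -126.89890677] [ 619.717843   -151.08721681] 159.05140952810459 -8.747401674912684 81.59866406007842
-9.2 from end54 [535.65317575 -40.36901403] from corner bl [556.67606859 -45.9114566 ]
bar y 52.78173360266815 124.64500240294805
-8.8 from end54 [535.28082677 -40.31003975] from corner bl [556.10837952 -45.25607743]
bar y 51.91026814243719 125.01044791342129
[236 178  12  11  35] [575.75568422   5.00670491  34.        ]
[275 178  12  10  44] [560.10752351 -96.39963047  34.        ]
[234 191   8  16  72] [536.79910947  20.31443409  34.        ]
[275 191  14  20 113] [510.474381   -94.60648962  34.        ]
[240 208   7   3  19] [502.33146258   9.76839091  34.        ]
```

```bash
python3 -m jog '[[[36,0,0,0,0,0,0],[36,0,20,0,0,0,0],[36,0,40,0,0,0,0],[34.5,0.5,40,0,0,-0.005,0],[0,0,40,0,0,0,0]]]'; python3 -m jog '[[[0,0,40,0,0,0,0],[0,0,25,0,0,0,0],[0,0,0,0,0,0,0],[0,0,0,0,0,0,0]]]'
python3 - <<'E'
from h import *
go(.5354,-.0407,np.radians(81.1),.125)
E
```

```text
clock: 7.95
position: [0.5354, -0.0405, 0.2171]
tool_rot: [3.14, -0.002, 1.421]
force: [1.3, -1.7, -1.7]
grip_width: 0.0567
finger_force: 65.3
clock: 8.35
position: [0.535, -0.045, 0.1535]
tool_rot: [-3.142, -0.0, 1.416]
force: [-0.3, -0.2, -0.4]
grip_width: 0.0563
finger_force: 65.3
t 8.35 pos [535.  -45.  153.5] yaw 1.416 shift [ 4.3 -0.3 28.5] wz 0.0 F [-0.3 -0.2 -0.4] w 56.3 rp [-0.  0. -1.]
```

```bash
python3 -m jog '[[[4,0,8,0,0,0,0],[0,0,8,0,0,0,0],[0,0,0,0,0,0,0]]]'; python3 -c "
from h import *
go(.5354,-.0407,np.radians(81.1),.125)"; for i in 1 2; do python3 -m jog '[[[0,0,3,0,0,0,0],[0,0,3,0,0,0,0],[0,0,0,0,0,0,0]]]'; done
```

```text
clock: 8.65
position: [0.5352, -0.0412, 0.1365]
tool_rot: [-3.141, 0.0, 1.416]
force: [0.5, 0.5, -1.1]
grip_width: 0.0568
finger_force: 65.3
t 8.65 pos [535.2 -41.2 136.5] yaw 1.416 shift [ 0.5  0.1 11.5] wz 0.0 F [ 0.5  0.5 -1.1] w 56.8 rp [-0. -0. -1.]
clock: 8.95
position: [0.5352, -0.0413, 0.1306]
tool_rot: [-3.141, 0.0, 1.416]
force: [-0.1, -0.6, -1.7]
grip_width: 0.0565
finger_force: 65.3
clock: 9.25
position: [0.5352, -0.0412, 0.1245]
tool_rot: [-3.141, 0.0, 1.416]
force: [0.4, 0.0, -1.0]
grip_width: 0.0567
finger_force: 65.3
```

```bash
for i in 1 2 3; do python3 -m jog '[[[0,0,1,0,0,0,0],[0,0,1,0,0,0,0],[0,0,0,0,0,0,0]]]' | grep -E "position|force:"; done
```

```text
position: [0.5353, -0.0412, 0.1228]
force: [-0.3, 0.1, -1.4]
finger_force: 65.3
position: [0.5353, -0.0413, 0.1208]
force: [0.2, 0.1, -1.3]
finger_force: 65.3
position: [0.5353, -0.0412, 0.1187]
force: [-0.7, 0.2, -2.4]
finger_force: 65.3
```

```bash
for i in 1 2 3; do python3 -m jog '[[[0,0,1,0,0,0,0],[0,0,1,0,0,0,0],[0,0,0,0,0,0,0]]]' | grep -E "position|force:"; done
```

```text
position: [0.5354, -0.0411, 0.1168]
force: [1.1, 0.8, -0.2]
finger_force: 65.6
position: [0.5355, -0.0411, 0.1149]
force: [0.4, 1.6, 1.5]
finger_force: 65.4
position: [0.5356, -0.0412, 0.113]
force: [1.7, 0.3, 0.6]
finger_force: 65.3
```

```bash
for i in 1 2 3; do python3 -m jog '[[[0,0,1,0,0,0,0],[0,0,0.5,0,0,0,0],[0,0,0,0,0,0,0]]]' | grep -E "position|force:|tool_rot|width"; done
```

```text
position: [0.5355, -0.0414, 0.1114]
tool_rot: [3.141, 0.0, 1.416]
force: [0.4, 0.6, 0.3]
grip_width: 0.0565
finger_force: 65.7
position: [0.5354, -0.0415, 0.1098]
tool_rot: [3.142, 0.0, 1.415]
force: [1.2, -1.7, 1.5]
grip_width: 0.0567
finger_force: 65.8
position: [0.5355, -0.0415, 0.1095]
tool_rot: [3.141, 0.001, 1.415]
force: [-7.5, -2.7, 30.1]
grip_width: 0.0569
finger_force: 71.2
```

```bash
python3 -m jog '[[[0,0,-2.5,0,0,0,0],[0,0,0,0,0,0,1],[0,0,0,0,0,0,1],[0,0,0,0,0,0,1],[0,0,0,0,0,0,1]]]'; python3 -m jog '[[[0,0,-20,0,0,0,1],[0,0,-40,0,0,0,1],[0,0,-40,0,0,0,1],[-30,0,0,0,0,0,1],[0,0,0,0,0,0,1]]]'|head -3
python3 - <<'E'
from h import *
go(.5354,-.0407,np.radians(81.1),.125)
p,Rt=wshot(); save(p,"w4.png",None,1.5)
for d in bot.spot_point("frame",p)[:2]: print(round(d["conf"],2),np.round(d["xyz"],4))
E
```

```text
clock: 12.45
position: [0.5353, -0.0412, 0.1107]
tool_rot: [-3.141, -0.0, 1.416]
force: [-0.2, -0.0, -0.4]
grip_width: 0.0851
finger_force: 0.0
clock: 12.95
position: [0.5304, -0.0743, 0.2117]
tool_rot: [3.14, 0.002, 1.412]
t 12.95 pos [530.4 -74.3 211.7] yaw 1.412 shift [34.1 -0.5 86.6] wz -0.003 F [ 0.1 -0.  -1.2] w 85.4 rp [ 0.001 -0.002 -1.   ]
0.93 [ 0.5369 -0.0394  0.0293]
```

View pics/w4.png

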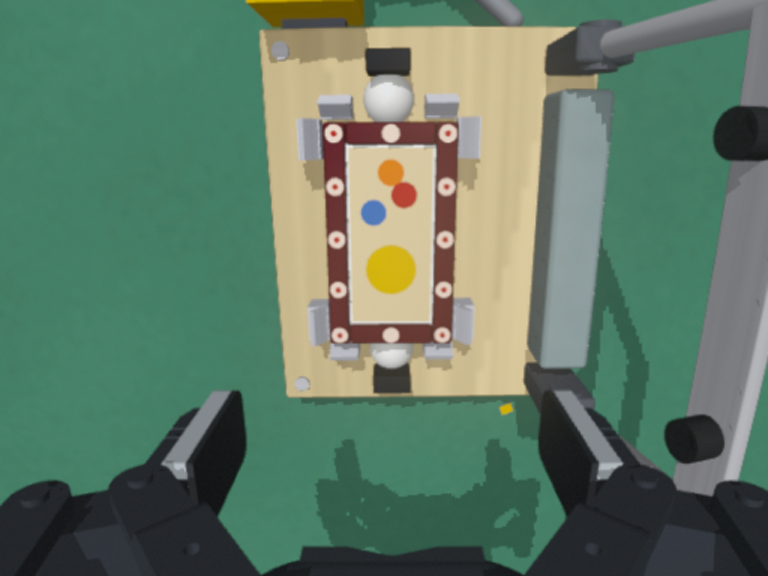

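Frame is in the nest (px (390,235)), between the guides at the corners, perhaps still proud. I'll shut the fingers and push on its middle.

```bash
python3 -m jog '[[[34,-0.5,0,0,0,-0.003,0],[0,0,20,0,0,0,0],[0,0,30,0,0,0,0],[0,0,10,0,0,0,0],[0,0,0,0,0,0,0]]]' 60; python3 -m jog '[[[0,0,0,0,0,0,0],[0,0,0,0,0,0,0],[0,0,0,0,0,0,0]]]';  python3 -c "
from h import *
go(.5354,-.0407,np.radians(81.1),.125)"
```

```text
clock: 13.55
position: [0.5348, -0.0366, 0.1496]
tool_rot: [-3.139, 0.0, 1.42]
force: [0.2, -0.4, 0.0]
grip_width: 0.0128
finger_force: 0.0
clock: 13.85
position: [0.5359, -0.0373, 0.1518]
tool_rot: [3.14, -0.0, 1.419]
force: [0.3, 0.1, -1.0]
grip_width: -0.0
finger_force: 0.0
t 13.85 pos [535.9 -37.3 151.8] yaw 1.419 shift [-3.4  0.  26.8] wz 0.003 F [ 0.3  0.1 -1. ] w -0.0 rp [ 0.001 -0.    -1.   ]
```

```bash
python3 -m jog '[[[-3.5,0,5,0,0,0,0],[0,0,5,0,0,0,0],[0,0,0,0,0,0,0]]]' | grep -E "position|force:"; for i in 1 2 3 4; do python3 -m jog '[[[0,0,1,0,0,0,0],[0,0,0.5,0,0,0,0],[0,0,0,0,0,0,0]]]' | grep -E "position|force:"; done
```

```text
position: [0.5346, -0.0409, 0.1402]
force: [-0.1, -0.4, 0.3]
finger_force: 0.0
position: [0.535, -0.0406, 0.1394]
force: [0.1, 0.1, 0.4]
finger_force: 0.0
position: [0.5349, -0.0407, 0.1378]
force: [0.4, -0.2, -0.4]
finger_force: 0.0
position: [0.5349, -0.0407, 0.1363]
force: [-0.6, -0.6, -0.4]
finger_force: 0.0
position: [0.5349, -0.0407, 0.1348]
force: [-0.5, -0.2, -0.5]
finger_force: 0.0
```

```bash
for i in 1 2 3 4 5 ; do python3 -m jog '[[[0,0,1,0,0,0,0],[0,0,0,0,0,0,0]]]' | grep -E "position| *force:" | grep -v finger; done
```

```text
position: [0.5349, -0.0407, 0.1338]
force: [0.2, -0.2, -0.7]
position: [0.5349, -0.0407, 0.1328]
force: [0.5, 1.0, 0.2]
position: [0.5349, -0.0407, 0.1318]
force: [-0.6, 0.4, -0.6]
position: [0.5349, -0.0407, 0.1308]
force: [1.0, 0.1, -0.2]
position: [0.5349, -0.0407, 0.1298]
force: [1.1, 0.3, -0.3]
```

```bash
for i in 1 2 3 4 5 6; do python3 -m jog '[[[0,0,1,0,0,0,0],[0,0,0,0,0,0,0]]]' | grep -E "position| *force:" | grep -v finger; done
```

```text
position: [0.5349, -0.0407, 0.1288]
force: [0.1, 0.2, 0.8]
position: [0.5349, -0.0407, 0.1278]
force: [-0.7, 0.1, 0.0]
position: [0.5349, -0.0407, 0.1268]
force: [-0.6, -0.1, -0.2]
position: [0.5349, -0.0407, 0.1258]
force: [-0.5, -0.3, 0.8]
position: [0.5349, -0.0406, 0.1248]
force: [-0.7, -0.3, -0.2]
position: [0.5349, -0.0406, 0.1238]
force: [-0.6, -0.3, 0.2]
```

```bash
for i in 1 2 3 4 5 6; do python3 -m jog '[[[0,0,1,0,0,0,0],[0,0,0.5,0,0,0,0],[0,0,0,0,0,0,0]]]' | grep -E "position| *force:" | grep -v finger; done
```

```text
position: [0.5349, -0.0406, 0.1223]
force: [-0.6, -0.8, -0.1]
position: [0.5349, -0.0407, 0.1208]
force: [0.0, -1.0, -1.2]
position: [0.5349, -0.0407, 0.1193]
force: [0.5, 0.0, 0.6]
position: [0.5351, -0.0406, 0.118]
force: [-0.7, -0.1, 4.4]
position: [0.535, -0.0406, 0.1164]
force: [-0.3, 0.0, 2.9]
position: [0.535, -0.0409, 0.1149]
force: [1.4, -1.6, 1.8]
```

```bash
for i in 1 2 3 4; do python3 -m jog '[[[0,0,0.5,0,0,0,0],[0,0,0.5,0,0,0,0],[0,0,0,0,0,0,0]]]' | grep -E "position| *force:" | grep -v finger; done
```

```text
position: [0.5349, -0.0407, 0.1137]
force: [0.6, -0.2, 1.4]
position: [0.5349, -0.0406, 0.1136]
force: [-7.0, -1.3, 21.9]
position: [0.535, -0.0407, 0.1135]
force: [-12.7, -1.9, 44.8]
position: [0.535, -0.0406, 0.1134]
force: [-19.4, -0.1, 65.6]
```

```bash
python3 -m jog '[[[0,0,-9,0,0,0,0],[0,0,0,0,0,0,0],[0,0,0,0,0,0,0]]]' | grep -E "position| *force:" | grep -v finger; for i in 1 2 3; do python3 -m jog '[[[0,0,1,0,0,0,0],[0,0,0.5,0,0,0,0],[0,0,0,0,0,0,0]]]' | grep -E "position| *force:" | grep -v finger; done; python3 -c "
from h import *
go(.5354,-.0407,np.radians(81.1),.1142)"
```

```text
position: [0.5348, -0.0406, 0.1197]
force: [0.0, -0.0, 0.1]
position: [0.5348, -0.0406, 0.1179]
force: [-0.6, 0.4, 0.2]
position: [0.5349, -0.0407, 0.1168]
force: [0.4, 0.4, -0.2]
position: [0.5349, -0.0406, 0.1153]
force: [-1.0, -0.2, -0.9]
t 21.75 pos [534.9 -40.6 115.3] yaw 1.419 shift [-0.   0.5  1.1] wz 0.003 F [-1.  -0.2 -0.9] w 0.2 rp [-0.  0. -1.]
```

The middle contact moved from 118 mm to a hard stop at 113.6 mm, which is the seated panel height plus finger reach, and it stayed down. The frame is seated. Next the bail: measured bar is 125 mm along jig x and 224 mm high, about 1.81 rad. In the present yaw, tool y is jig +x.

```bash
python3 -m jog '[[[0,0,-30,0,0,0,0],[0,0,-45,0,0,0,0.4],[0,0,-45,0,0,0,0.4],[0,0,-45,0,0,0,0.4],[0,0,-45,0,0,0,0.4]]]' 30 | head -2; python3 -m jog '[[[0,40,0,0,0,0,0.4],[0,42,0,0,0,0,0.4],[0,42,0,0,0,0,0.4],[0,0,0,0,0,0,0.4],[0,0,0,0,0,0,0.4]]]';  python3 - <<'E'
from h import *
go(.6587,-.0601,np.radians(81.1),.282)
p,Rt=wshot(); save(p,"w5.png",None,1.2)
for q in ("bail_handle","frame"):
  for d in bot.spot_point(q,p)[:2]: print(q,round(d["conf"],2),np.round(d["xyz"],4),proj(d["xyz"],p,Rt))
t=bot.grab_frame("scene")
for q in ("bail_handle","frame"):
  for d in bot.spot_point(q,t)[:2]: print(q,round(d["conf"],2),np.round(d["xyz"],4))
E
```

```text
clock: 22.25
position: [0.5345, -0.0406, 0.3274]
clock: 22.75
position: [0.6575, -0.0592, 0.3245]
tool_rot: [-3.14, -0.0, 1.419]
force: [-1.7, -0.1, -0.2]
grip_width: 0.0342
finger_force: 0.0
t 22.75 pos [657.5 -59.2 324.5] yaw 1.419 shift [-0.7  1.3 42.5] wz 0.004 F [-1.7 -0.1 -0.2] w 34.2 rp [-0.001  0.001 -1.   ]
bail_handle 0.96 [ 0.6612 -0.0622  0.2268] [267.84566789 245.47537762]
frame 0.93 [ 0.5345 -0.0402  0.0233] [149.45770597 165.34842126]
frame 0.92 [ 0.3059 -0.2851  0.0006] [ 47.98331507 348.46374235]
bail_handle 0.64 [ 0.6584 -0.0583  0.2259]
frame 0.69 [ 0.5342 -0.0398  0.0249]
frame 0.39 [ 0.3078 -0.2853  0.0021]
```

View pics/w5.png

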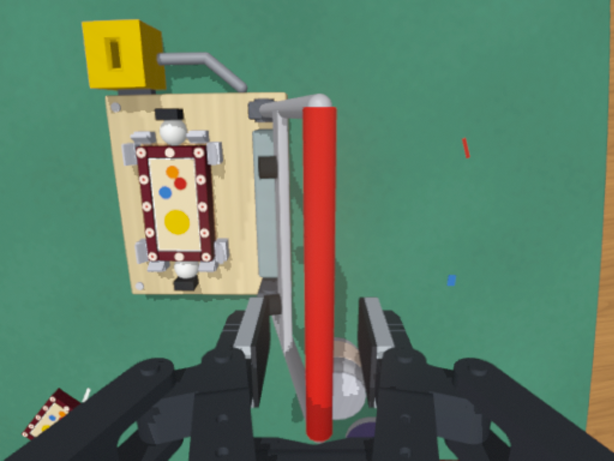

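```bash
python3 -m jog '[[[0,1,40,0,0,0,0.4],[0,0,0,0,0,0,0.4],[0,-10,-1,0,0,0,0.4],[0,-13,-1,0,0,0,0.4],[0,0,0,0,0,0,0.4]]]'|sed -n '2p;4p'; python3 -m jog '[[[0,-13,-1,0,0,0,0.4],[0,-13,0,0,0,0,0.4],[0,-15,1,0,0,0,0.4],[0,-15,2,0,0,0,0.4],[0,-15,3,0,0,0,0.4]]]'|sed -n '2p;4p'; python3 -c "
from h import *
go(.5352,-.0407,np.radians(81.1),.06)
t=bot.grab_frame('scene')
print([np.round(d['xyz'],4) for d in bot.spot_point('bail_handle',t)[:2]])"
```

```text
position: [0.635, -0.0558, 0.2897]
force: [0.2, 0.3, -0.2]
position: [0.5657, -0.0452, 0.2839]
force: [1.1, -0.5, 0.7]
t 24.05 pos [565.7 -45.2 283.9] yaw 1.419 shift [-2.000e-01 -3.150e+01  2.238e+02] wz 0.003 F [ 1.1 -0.5  0.7] w 34.1 rp [ 0.003 -0.    -1.   ]
[array([ 0.575 , -0.0497,  0.2234])]
```

```bash
python3 -m jog '[[[0,-15,4,0,0,0,0.4],[0,-15,6,0,0,0,0.4],[0,-15,8,0,0,0,0.4],[0,-13,9,0,0,0,0.4],[0,-12,10,0,0,0,0.4]]]'|sed -n '2p;4p'; python3 -m jog '[[[0,-10,12,0,0,0,0.4],[0,-9,12,0,0,0,0.4],[0,-5,8,0,0,0,0.4],[0,0,0,0,0,0,0.4]]]'|sed -n '2p;4p'; python3 -c "
from h import *
go(.5352,-.0407,np.radians(81.1),.06)
t=bot.grab_frame('scene')
print([np.round(d['xyz'],4) for d in bot.spot_point('bail_handle',t)[:2]])"
```

```text
position: [0.4971, -0.0347, 0.2462]
force: [0.8, -1.0, 0.7]
position: [0.4727, -0.0311, 0.2131]
force: [0.3, -0.7, 0.7]
t 25.05 pos [472.7 -31.1 213.1] yaw 1.419 shift [ -0.   63.3 153.1] wz 0.004 F [ 0.3 -0.7  0.7] w 34.2 rp [-0.001 -0.    -1.   ]
[array([ 0.4767, -0.034 ,  0.1579])]
```

```bash
python3 -m jog '[[[0,0,-35,0,0,0,0.4],[0,4,0,0,0,0,0],[0,0,0,0,0,0,0],[0,0,0,0,0,0,0],[0,0,0,0,0,0,0]]]' 60|sed -n '2p;4,5p'; python3 -m jog '[[[0,-4,14,0,0,0,0],[0,-4,12,0,0,0,0],[0,-4,14,0,0,0,0],[0,-4,14,0,0,0,0],[0,0,0,0,0,0,0]]]'|sed -n '2p;4,5p'; python3 -m jog '[[[0,-4,12,0,0,0,0],[0,-3,12,0,0,0,0],[0,-2,10,0,0,0,0],[0,-1,10,0,0,0,0],[0,0,0,0,0,0,0]]]'|sed -n '2p;4p';  python3 -c "
from h import *
go(.5352,-.0407,np.radians(81.1),.1396)
t=bot.grab_frame('scene')
print([np.round(d['xyz'],4) for d in bot.spot_point('bail_handle',t)[:2]])"
```

```text
position: [0.4764, -0.0317, 0.2479]
force: [0.8, -0.2, -0.1]
grip_width: -0.0
position: [0.4596, -0.0292, 0.1928]
force: [0.6, 0.1, -0.8]
grip_width: 0.0
position: [0.4506, -0.0277, 0.1495]
force: [0.0, 0.0, 0.2]
t 26.65 pos [450.6 -27.7 149.5] yaw 1.419 shift [-0.  85.6  9.7] wz 0.004 F [0.  0.  0.2] w 0.2 rp [-0.002  0.    -1.   ]
[array([ 0.4509, -0.0313,  0.0677])]
```

Bar follows and is almost closed; finishing in millimetre steps.

```bash
python3 -m jog '[[[0,0,4,0,0,0,0],[0,0,2,0,0,0,0],[0,0,0,0,0,0,0]]]'|sed -n '2p;4p'; for i in 1 2 3 4; do python3 -m jog '[[[0,0,1,0,0,0,0],[0,0,0,0,0,0,0]]]'|sed -n '2p;4p'; done
```

```text
position: [0.451, -0.0278, 0.1443]
force: [-0.6, -0.7, 0.6]
position: [0.4509, -0.0278, 0.1434]
force: [-0.3, -0.1, -0.2]
position: [0.4509, -0.0278, 0.1423]
force: [-0.4, 0.7, 0.6]
position: [0.4509, -0.0278, 0.1413]
force: [-0.2, 0.1, 0.1]
position: [0.4509, -0.0278, 0.1403]
force: [-0.5, -0.4, 0.1]
```

```bash
for i in 1 2 3; do python3 -m jog '[[[0,0,0.5,0,0,0,0],[0,0,0,0,0,0,0]]]'|sed -n '2p;4p'; done;  python3 -c "
from h import *
t=bot.grab_frame('scene');save(t,'s6.png',(150,150,370,300),3.4)
print([np.round(d['xyz'],4) for d in bot.spot_point('bail_handle',t)[:2]])"
```

```text
position: [0.4509, -0.0278, 0.1398]
force: [-0.3, -0.2, 0.2]
position: [0.4509, -0.0278, 0.1395]
force: [-1.3, 0.2, 6.4]
position: [0.451, -0.0277, 0.1393]
force: [-3.1, -0.6, 15.5]
[array([ 0.4474, -0.0287,  0.0613])]
```

View pics/s6.png

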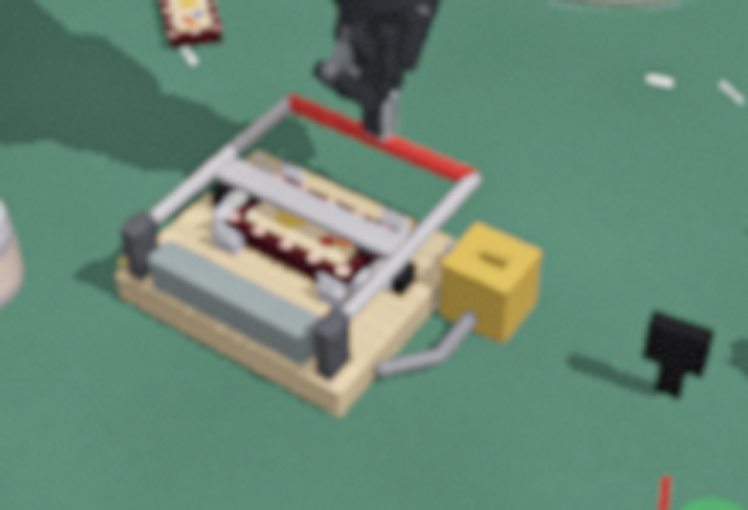

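Image shows the bail closed: its bar at (385,140), level over the seated frame at (300,235), with a hard stop at TCP 139.5 mm as expected. Now the key.

```bash
python3 -m jog '[[[0,0,-30,0,0,0,0],[0,0,-45,0,0,0,0.5],[0,0,-45,0,0,0,0.5],[0,0,-40,0,0,0,0.5],[40,0,0,0,0,0,0.5]]]' 60|sed -n '2p'; python3 -m jog '[[[48,-5,0,0,0,0,0.5],[48,-5,0,0,0,0,0.5],[48,-5,0,0,0,0,0.5],[48,-5,0,0,0,0,0.5],[48,0,0,0,0,0,0.5]]]'|sed -n '2p'; python3 -m jog '[[[40,0,0,0,0,0.1,0.5],[0,0,0,0,0,0.1,0.5],[0,0,0,0,0,0.1,0.5],[0,0,0,0,0,0,0.5],[0,0,0,0,0,0,0.5]]]'|sed -n '2p'
python3 - <<'E'
from h import *
p,Rt=wshot(); save(p,"w7.png",None,1.2)
go(.481,.314,np.radians(63),.1)
for d in bot.spot_point("key",p)[:3]: print(round(d["conf"],2),np.round(d["xyz"],4),proj(d["xyz"],p,Rt))
for d in bot.trace("key",p)[:3]: print(round(d["conf"],2),d["region"].sum(),rect(d["region"],.072,p,Rt))
hsv=cv2.cvtColor(p["img"],cv2.COLOR_RGB2HSV)
m=((hsv[...,0]<8)|(hsv[...,0]>174))&(hsv[...,1]>150)&(hsv[...,2]>90)
top=m&(hsv[...,2]>np.percentile(hsv[...,2][m],40))
k,l,st,ce=cv2.connectedComponentsWithStats(m.astype(np.uint8))
for i in range(1,k):
    if st[i,4]>80: print(st[i],np.round(ce[i]),rect(l==i,.072,p,Rt))
E
```

```text
position: [0.4583, 0.0082, 0.3032]
position: [0.473, 0.254, 0.2989]
position: [0.4796, 0.2915, 0.2989]
t 30.1 pos [479.6 291.3 298.9] yaw 1.121 shift [ 21.   -8.6 198.9] wz 0.022 F [ 0.3  0.2 -0.4] w 42.6 rp [ 0. -0. -1.]
0.88 [0.5428 0.2199 0.0034] [338.42660032 198.73922433]
0.85 [0.4826 0.3169 0.0052] [252.64074411 144.47506482]
0.68 [ 3.792e-01  3.210e-01 -3.000e-04] [168.54025178 180.73154062]
0.8 792 (array([538.1, 228.9]), array([16.2, 50.1]), 0.52)
0.6 751 (array([486.3, 319.4]), array([41.7, 14.4]), 62.62)
0.59 1970 (array([379.3, 320.4]), array([74.2, 26.8]), 37.94)
[246 128  16  47 689] [253. 151.] (array([486.1, 319. ]), array([40.7, 13. ]), 63.55)
[383 147  21  17  98] [393. 155.] (array([596. , 262.9]), array([20.2,  3.7]), 10.01)
[ 125  166   50   69 1874] [149. 199.] (array([378.7, 320.4]), array([72.8, 25.9]), 38.09)
```

View pics/w7.png

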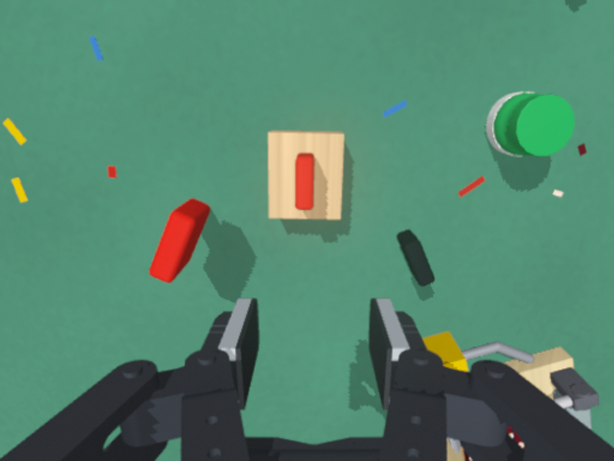

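```bash
python3 -m jog '[[[27,-6.5,0,0,0,0.018,0.5],[0,0,45,0,0,0,0.5],[0,0,45,0,0,0,0.5],[0,0,0,0,0,0,0.5],[0,0,0,0,0,0,0.5]]]'|sed -n '2,4p'
python3 - <<'E'
from h import *
p,Rt=wshot()
hsv=cv2.cvtColor(p["img"],cv2.COLOR_RGB2HSV)
m=((hsv[...,0]<8)|(hsv[...,0]>174))&(hsv[...,1]>150)&(hsv[...,2]>90)
k,l,st,ce=cv2.connectedComponentsWithStats(m.astype(np.uint8))
for i in range(1,k):
    if st[i,4]>200: print(st[i],np.round(ce[i]),rect(l==i,.072,p,Rt))
go(.4855,.3185,1.103,.113)
E
```

```text
position: [0.4857, 0.3187, 0.2097]
tool_rot: [-3.141, 0.0, 1.101]
force: [0.3, 0.4, 0.5]
[ 251  177   20   68 1309] [260. 211.] (array([487.2, 321.4]), array([45.9, 12.6]), 63.11)
[  94  228   64   80 2671] [127. 267.] (array([382.6, 323.8]), array([74.4, 25.9]), 38.26)
t 30.75 pos [486.2 319.1 210.8] yaw 1.101 shift [-1.  -0.4 97.8] wz -0.002 F [-0.2  0.6  0.4] w 42.3 rp [ 0.001  0.001 -1.   ]
```

```bash
python3 -m jog '[[[0,0,40,0,0,0,0.5],[0,0,38,0,0,0,0.5],[0,0,19,0,0,0,0.5],[0,0,0,0,0,0,0.5]]]'|sed -n '2,4p'; python3 -m jog '[[[0,0,0,0,0,0,0],[0,0,0,0,0,0,0],[0,0,0,0,0,0,0],[0,0,0,0,0,0,0]]]' 60|sed -n '2,6p'; python3 -m jog '[[[0,0,-5,0,0,0,0],[0,0,-15,0,0,0,0],[0,0,-40,0,0,0,0],[0,0,-40,0,0,0,0],[0,0,0,0,0,0,0]]]'|sed -n '2,6p';  python3 - <<'E'
from h import *
p,Rt=wshot();save(p,"w8.png",None,1.2)
p0=tool()[0]; go(.516,.088,np.radians(81.1),.2)
for d in bot.spot_point("key",p)[:3]: print(round(d["conf"],2),np.round(d["xyz"],4),proj(d["xyz"],p,Rt))
t=bot.grab_frame("scene")
for q in ("key","slot"):
  for d in bot.spot_point(q,t)[:3]: print(q,round(d["conf"],2),np.round(d["xyz"],4))
t=bot.grab_frame("top")
for q in ("key","slot"):
  for d in bot.spot_point(q,t)[:3]: print(q,round(d["conf"],2),np.round(d["xyz"],4))
E
```

```text
position: [0.4858, 0.3187, 0.1119]
tool_rot: [-3.141, 0.001, 1.101]
force: [1.5, -0.1, -0.4]
position: [0.4865, 0.3193, 0.1143]
tool_rot: [3.14, -0.003, 1.1]
force: [-1.7, -1.8, 10.5]
grip_width: 0.0134
finger_force: 58.4
position: [0.487, 0.32, 0.2183]
tool_rot: [3.138, -0.007, 1.101]
force: [0.5, 1.4, -1.1]
grip_width: 0.0133
finger_force: 58.5
t 32.1 pos [486.5 319.2 215.8] yaw 1.1 shift [-192.8  131.    15.3] wz -0.315 F [-0.2  0.2 -1.5] w 13.2 rp [ 0.005  0.003 -1.   ]
0.87 [0.4837 0.3178 0.1128] [255.83371989 242.82362306]
0.86 [ 3.788e-01  3.209e-01 -1.000e-04] [154.71353832 236.88420416]
0.79 [0.542  0.219  0.0008] [360.46473227 253.56403116]
key 0.7 [0.5403 0.2183 0.001 ]
key 0.66 [0.4859 0.3178 0.1087]
key 0.6 [ 0.375   0.3224 -0.0031]
slot 0.85 [0.5239 0.0856 0.0485]
key 0.42 [ 5.378e-01  2.196e-01 -3.000e-04]
key 0.25 [0.5201 0.085  0.0522]
slot 0.67 [0.5203 0.0886 0.0543]
```

View pics/w8.png

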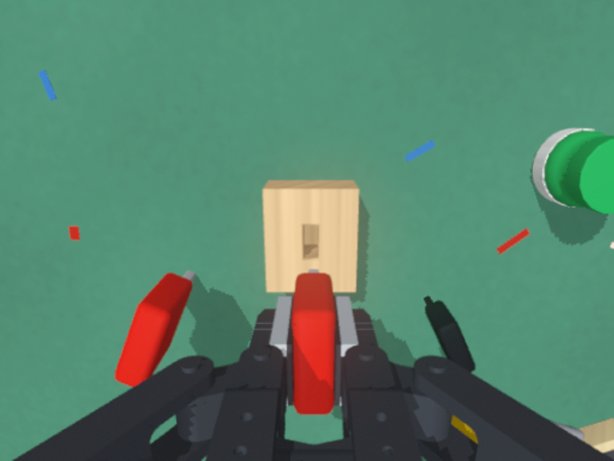

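```bash
python3 -m jog '[[[-38.5,26,0,0,0,0,0],[-38.5,26,0,0,0,0,0],[-38.5,26,0,0,0,0,0],[-38.5,26,0,0,0,0,0],[-38.5,26,0,0,0,0,0]]]'|sed -n '2,2p'; python3 -m jog '[[[0,0,0,0,0,-0.105,0],[0,0,0,0,0,-0.105,0],[0,0,0,0,0,-0.105,0],[0,0,0,0,0,0,0],[0,0,0,0,0,0,0]]]'|sed -n '2,6p';  python3 - <<'E'
from h import *
p,Rt=wshot();save(p,"w9.png",(180,100,360,384),2.1)
p0,R,s=tool(); go(.5199,.0882,np.radians(81.1),.2)
for o in(0,):
  for n,X in dict(topback=(-20,0,42.3),topfront=(20,0,42.3),shfront=(20,0,78.3),tipfrontL=(9,-2.5,108.3),tipfrontR=(9,2.5,108.3)).items():
    print(n,np.round((proj(p0+R@np.array(X)/1e3,p,Rt)-[180,100])*2.1,1))
print("slot pred",(proj([.5199,.0882,.05],p,Rt)-[180,100])*2.1)
for d in bot.spot_point("slot",p)[:2]: print(round(d["conf"],2),np.round(d["xyz"],4))
E
```

```text
position: [0.5141, 0.0864, 0.2115]
position: [0.5142, 0.0881, 0.2116]
tool_rot: [-3.141, -0.0, 1.412]
force: [0.5, -0.2, -0.9]
grip_width: 0.0132
finger_force: 58.5
t 33.5 pos [514.2  88.2 211.7] yaw 1.413 shift [ 0.9  5.6 11.7] wz -0.003 F [ 0.3  0.3 -1.3] w 13.4 rp [-0.  0. -1.]
topback [167.5 510.5]
topfront [167.1 323.1]
shfront [167.7 250.2]
tipfrontL [158.8 249.2]
tipfrontR [177.5 249.2]
slot pred [185.38781544 216.52157192]
0.87 [0.5194 0.0902 0.0501]
```

View pics/w9.png

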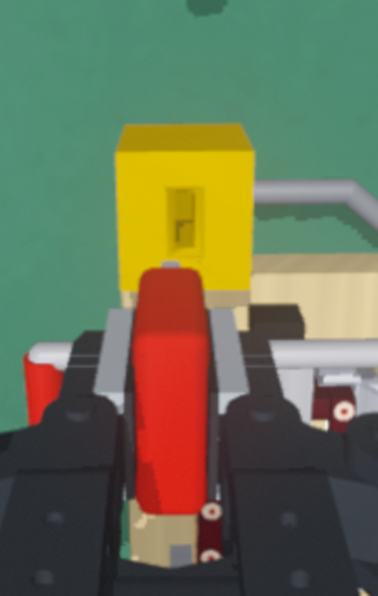

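The key is held upright (grip px (170,390), tongue end at (170,264)). The slot mouth centre is at about (185,221) in this crop. I'll fit these numerically.

Run:
```python
from h import *
from scipy.optimize import least_squares
p,Rt=wshot(); p0,R,s=tool()
f=lambda x,y:np.array([x,y])/2.1+[180,100]
c=[unproj(f(*q),.05,p,Rt)[:2]*1e3 for q in((121,291),(252,291),(254,152),(116,152))]
print("box",np.round(c),np.round(np.mean(c,0),1),"slot mouth",np.round(np.mean([unproj(f(*q),.05,p,Rt)[:2]*1e3 for q in((166,186),(204,186),(166,257),(204,257))],0),1))
hsv=cv2.cvtColor(p["img"],cv2.COLOR_RGB2HSV)
m=((hsv[...,0]<8)|(hsv[...,0]>174))&(hsv[...,1]>150)&(hsv[...,2]>70)
k,l,st,ce=cv2.connectedComponentsWithStats(m.astype(np.uint8)); i=1+np.argmax(st[1:,4]); print(st[i])
ys=st[i,1],st[i,1]+st[i,3]
col=int(st[i,0]+st[i,2]/2)
print("column above key",[tuple(p["img"][y,col]) for y in range(ys[0]-6,ys[0]+4)],ys)
def rows(o,tilt,dz=0):
    T=Ro.from_euler('y',tilt).as_matrix(); piv=np.array([0,0,58.])
    g=lambda X:proj(p0+R@((T@(np.array(X)-piv)+piv+[o,0,dz])/1e3),p,Rt)[1]
    return np.array([max(g((-20,0,42.3)),g((-18,0,42.3))),min(g((20,0,z)) for z in(42.3,60,78.3)),g((9,0,108.3))])
tip=264-2;meas=np.array([ys[1],ys[0],262/2.1+100])
print(meas,rows(0,0),rows(-2,0))
r=least_squares(lambda v:rows(*v)-meas,[0,0]);print(r.x,r.fun)
r=least_squares(lambda v:rows(v[0],0,v[1])-meas,[0,0]);print("o,dz",r.x,r.fun)
```

```text
box [[493.  65.]
 [539.  57.]
 [546. 107.]
 [501. 114.]] [519.7  85.7] slot mouth [519.5  86.3]
[ 243  228   37  118 3938]
column above key [(np.uint8(213), np.uint8(182), np.uint8(0)), (np.uint8(214), np.uint8(183), np.uint8(35)), (np.uint8(181), np.uint8(164), np.uint8(129)), (np.uint8(155), np.uint8(151), np.uint8(148)), (np.uint8(153), np.uint8(144), np.uint8(145)), (np.uint8(165), np.uint8(102), np.uint8(96)), (np.uint8(170), np.uint8(61), np.uint8(41)), (np.uint8(170), np.uint8(54), np.uint8(28)), (np.uint8(171), np.uint8(55), np.uint8(30)), (np.uint8(171), np.uint8(54), np.uint8(28))] (np.int32(228), np.int32(346))
[346.         228.         224.76190476] [343.15060495 219.22386982 218.72475906] [347.1300202 223.2297089 222.0630706]
[-2.45398997 -0.0370171 ] [ 2.11255681 -2.9159481   0.95286364]
o,dz [-6.37021127  5.7059199 ] [ 0.00873787 -0.6664741   0.78295211]
```

```bash
python3 -m jog '[[[1.5,5,0,0,0,-0.003,0],[0,0,25,0,0,0,0],[0,0,19,0,0,0,0],[0,0,0,0,0,0,0],[0,0,0,0,0,0,0]]]'|sed -n '2,6p';  python3 - <<'E'
from h import *
go(.5195,.0890,np.radians(81.1),.166)
p0,R,s=tool()
for n in("scene","top"):
  t=bot.grab_frame(n)
  for q in ("key","slot"):
    for d in bot.spot_point(q,t)[:3]:
      if abs(d["xyz"][1]-.088)<.03: print(n,q,round(d["conf"],2),np.round(d["xyz"],4))
  if n=="scene":
    u=proj([.5196,.087,.05],t); print(u); 
    cr=t["img"][int(u[1])-45:int(u[1])+30,int(u[0])-30:int(u[0])+30]
    hsv=cv2.cvtColor(cr,cv2.COLOR_RGB2HSV)
    lab=np.full(hsv.shape[:2],'.');H,S,V=hsv[...,0],hsv[...,1],hsv[...,2]
    lab[(S<60)]='g';lab[V<60]='#';lab[((H<8)|(H>172))&(S>120)]='R';lab[(H>15)&(H<32)&(S>120)]='y';lab[(H>15)&(H<32)&(S>120)&(V<120)]='s';lab[(H>60)&(H<90)]=' '
    print("\n".join("".join(r[10:50]) for r in lab[25:]))
E
```

```text
position: [0.5196, 0.0892, 0.1682]
tool_rot: [-3.141, -0.0, 1.419]
force: [-0.5, 0.5, -0.4]
grip_width: 0.0132
finger_force: 58.6
t 34.1 pos [519.6  89.2 168.2] yaw 1.419 shift [-0.2 -0.1  2.2] wz 0.003 F [-0.5  0.5 -0.4] w 13.2 rp [-0.  0. -1.]
scene key 0.5 [0.5217 0.0861 0.0632]
scene slot 0.89 [0.5237 0.0847 0.0501]
[293.94617631 226.24084173]
          gggggRR.#####gggg.RRRR.       
         ggggg.RR.####ggggg.RRRR.       
         ggggg.RR.####ggggg.RRRR.       
        gggg g.RR.####ggggg.RRRRg       
       gggg  g.RR.####ggggg.RRR.g       
      gggg    ggg#####ggggg.RRR.g       
     gggg          ###gggggRRRR.g       
    gggg           ggggggggRRRR.g       
   gggg          gg gggggg.RRRR.        
g gggg         g..gggggggg.RRR.g        
ggggg          ....ggggggg....g         
ggggggg       ..yy.gggggg ggg           
ggggggggg    ..yyy.gggggggg             
gggggggggg  g.yyyy.ggggggg...           
gggggg.ggggg.yyyyy.ggggggg.....         
ggg..ggggggg.yyyyy..ggggg..yyy...g      
gg....ggggg.yyyyyyy...ggg.yyyyyy...g    
g.....gggg..yyyyyyyyy.....yyyyyyyy..g   
g.........yy
[... 567 characters left out ...]
..yyyyyyyyyyyyyyyyyyyyyyyyyyy.g    
....gg.yyyyyyyyyyyyyyyyyyyyyyyyyyy.     
....gg.yyyyyyyyyyyyyyyyyyyyyyyyyy.g     
....gg.yyyyyy....yyyyyyyyyyyyyyy..      
..gg  .yyyyy.gggg.yyyyyyyyyyyyy..       
.ggg   ..yy.ggggg.yyyyyyyyyyyyy.        
ggg     ...gggggg.yyyyyyyyyyyy.g        
gg        ggggggg.yyyyyyyyyyy.g         
g         gggggg.yyyyyyyyyyy..          
         gggggggg.yyyyyyyyy..           
        gggggg   g..yyyyyyy.g           
        ggggg      g...yyy.g            
       ggggg          ....g             
      ggggg             g               
     gggggg                             
  gggggggg                              
ggggggggg                               
gggggggg
```

```bash
python3 -m jog '[[[0,0.5,4,0,0,0,0],[0,0,3,0,0,0,0],[0,0,0,0,0,0,0]]]'|sed -n '2p;4p'; for i in 1 2 3 4 5 6; do python3 -m jog '[[[0,0,1,0,0,0,0],[0,0,0,0,0,0,0]]]'|sed -n '2p;4p'; done
```

```text
position: [0.5197, 0.0887, 0.1604]
force: [0.1, -0.0, -1.0]
position: [0.5199, 0.0888, 0.1598]
force: [-0.8, 0.4, -0.2]
position: [0.5199, 0.0888, 0.1588]
force: [0.8, 0.6, -1.4]
position: [0.5199, 0.0888, 0.1578]
force: [-0.1, 0.5, -0.8]
position: [0.5199, 0.0888, 0.1568]
force: [-0.4, -0.3, -0.3]
position: [0.5199, 0.0888, 0.1558]
force: [-0.6, 0.3, -1.1]
position: [0.5199, 0.0888, 0.1548]
force: [-0.4, -0.4, -0.4]
```

```bash
for i in 1 2 3 4 5; do python3 -m jog '[[[0,0,1,0,0,0,0],[0,0,1,0,0,0,0],[0,0,0,0,0,0,0]]]'|sed -n '2p;4p'; done
```

```text
position: [0.5199, 0.0888, 0.1527]
force: [0.1, 0.1, -0.3]
position: [0.5199, 0.0888, 0.1507]
force: [0.6, 0.1, -0.9]
position: [0.5199, 0.0888, 0.1487]
force: [0.1, 0.2, -1.0]
position: [0.5199, 0.0888, 0.1468]
force: [-0.7, 0.0, -1.0]
position: [0.5199, 0.0888, 0.1447]
force: [-0.6, 0.0, -1.1]
```

```bash
for i in 1 2 3; do python3 -m jog '[[[0,0,1.5,0,0,0,0],[0,0,1.5,0,0,0,0],[0,0,1.5,0,0,0,0],[0,0,0,0,0,0,0]]]'|sed -n '2p;4p'; done; for i in 1 2 3; do python3 -m jog '[[[0,0,0.7,0,0,0,0],[0,0,0,0,0,0,0]]]'|sed -n '2p;4p'; done
```

```text
position: [0.5199, 0.0888, 0.1401]
force: [0.1, 0.3, -1.5]
position: [0.5199, 0.0888, 0.1357]
force: [0.6, -1.1, -0.4]
position: [0.5198, 0.0888, 0.1311]
force: [0.0, 0.4, -0.0]
position: [0.5199, 0.0888, 0.1306]
force: [1.1, 0.3, -0.8]
position: [0.5199, 0.0888, 0.1299]
force: [0.2, -0.3, -0.0]
position: [0.5199, 0.0888, 0.1292]
force: [-0.5, 0.1, -0.9]
```

```bash
for i in 1 2 3 4; do python3 -m jog '[[[0,0,0.5,0,0,0,0],[0,0,0,0,0,0,0]]]'|sed -n '2p;4p'; done
```

```text
position: [0.5199, 0.0888, 0.1287]
force: [-0.7, -0.8, -1.0]
position: [0.52, 0.0888, 0.1283]
force: [0.5, -0.3, 1.8]
position: [0.52, 0.0888, 0.1283]
force: [-3.8, -1.8, 13.6]
position: [0.52, 0.0889, 0.1282]
force: [-7.3, -2.0, 24.7]
```

```bash
python3 -m jog '[[[0,0,-1,0,0,0,0],[0,0,0,0,0,0,0.5],[0,0,0,0,0,0,0.5],[0,0,0,0,0,0,0.5],[0,0,0,0,0,0,0.5]]]'|sed -n '2p;4,5p'; python3 -m jog '[[[0,0,-10,0,0,0,0.5],[0,0,-40,0,0,0,0.5],[0,0,-40,0,0,0,0.5],[0,0,-40,0,0,0,0.5],[0,0,0,0,0,0,0.5]]]'|sed -n '2p;4p'
python3 - <<'E'
from h import *
for n in("scene","top","wrist"):
  t=bot.grab_frame(n)
  for q in ("key","bail_handle","frame","pot_red","pot_violet","jar_green"):
    for d in bot.spot_point(q,t)[:3]: print(n,q,round(d["conf"],2),np.round(d["xyz"],4))
print(bot.observe()["clock"])
E
```

```text
position: [0.5199, 0.0888, 0.1282]
force: [0.8, 0.1, -0.4]
grip_width: 0.0424
position: [0.5214, 0.0894, 0.2636]
force: [0.4, 0.2, -0.4]
scene key 0.9 [ 0.3804  0.3208 -0.0046]
scene key 0.78 [0.5394 0.2166 0.0044]
scene key 0.67 [0.5193 0.086  0.0213]
scene bail_handle 0.56 [ 0.4516 -0.0294  0.0593]
scene frame 0.91 [ 0.5331 -0.0392  0.0251]
scene frame 0.69 [ 0.311  -0.2855  0.0028]
scene pot_red 0.81 [ 0.6494 -0.2471 -0.0018]
scene pot_violet 0.81 [ 6.765e-01 -3.540e-01  4.000e-04]
scene jar_green 0.69 [ 0.6696  0.2814 -0.0037]
scene jar_green 0.64 [ 0.6507 -0.244   0.0029]
scene jar_green 0.55 [0.521 0.083 0.048]
top key 0.55 [0.3842 0.3179 0.0054]
top key 0.48 [0.537  0.2175 0.0008]
top pot_red 0.83 [ 0.6523 -0.2474 -0.0039]
wrist key 0.97 [0.519  0.0863 0.0179]
wrist key 0.81 [0.5412 0.2155 0.0012]
wrist bail_handle 0.76 [ 0.4517 -0.0311  0.0622]
wrist frame 0.88 [ 0.535  -0.04    0.0259]
wrist pot_red 0.39 [0.5195 0.0875 0.0189]
42.05
```

Key origin at z ≈ 20 mm means it's fully inserted. The bail is closed, the frame is down at z ≈ 25 mm, and the pots haven't moved. Handing in.

```bash
python3 -c "
from workcell import bot
print(bot.job_done())"
```

```text
the job is handed in; nothing more can be done
None
```

The job is handed in at about 42 s: the frame is seated, then the bail closed, then the key fully in with its shoulder on the box, everything released and the pots unmoved; seating the frame briefly took 66 N at the fingertips, and I viewed 12 pictures, two over the limit of 10.

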